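# Screw the cap onto a culture jar, finding the thread start backward

## Task

Lift the red dust cover off the culture jar and stand it upright in the white discard tray. Then put the wide blue screw cap on the jar: turn it backward (counter-clockwise seen from above) until you feel it drop into the thread start, then forward (clockwise) until it comes to its stop, fully home, and let go. Leave the other glassware, bottles, dishes and the small grey cap where they stand.

Things in the scene. Friction and masses are not known exactly. Their poses are not given: they have to be found in the camera images.
- jar: Clear glass culture jar with yellow filling and grey neck thread, fixed to the table. Origin: centre of its foot on the table, z up. Rubber foot 108 mm across; body 90 mm across, up to 85 mm high, then sloping in to the neck, 36 mm across from 104 mm up, bevelled to 28 mm at 143 mm. Its yaw does not tell where the thread starts.
- jar_mouth (a point): Centre of the jar's mouth, 148 mm above the table: top of a springy dark rubber sealing disc 26 mm across, which yields 1 mm per 2.5 N, 4.8 mm at most.
- jar_thread (a point): On the jar's axis, 128 mm above the table, level with the flat tops of three equal thread ridges, 46 mm across the neck. Each runs 98 degrees clockwise from its start to an end wall, whose rounded top is 2.5 mm above the ridges; then comes a 22 degree gap. A lug on a ridge is blocked clockwise by the wall; counter-clockwise (120 degrees at most) it drops into a gap and meets a wall.
- cap: Wide blue screw cap, 57 mm across, 46 mm high, about 90 g, white line across its top; stands open side down. Origin: centre of its lower rim, z up. Rim height above the table once on the jar: up to 129.5 mm if caught on the end walls (turn on backward), 127 mm resting on the ridges, 120 mm dropped into the thread start, 116.5 mm screwed home. Only its lugs, not its mark, meet the thread.
- cap_grip (a point): On the cap's axis, 37 mm above its rim: middle of the solid round ribbed grip, 18 mm high and 57 mm across, all the way to the cap's flat top.
- cap_lugs (a point): On the cap's axis, 3 mm above its rim: level of three evenly spaced inner lugs, 4 mm thick, leaving 39 mm between them for the neck; ceiling 25 mm above. From a gap, turned clockwise, they run under the ridges, which pull the cap down 3.5 mm onto the springy disc, to a hard stop about 85 to 100 degrees on; there it holds by itself.
- cover: Red dust cover resting loosely on the jar's mouth: disc 48 mm across and 10 mm high with a round knob 24 mm across on top, 44 mm high in all, 40 g. Origin: centre of its lower rim (142 mm above the jar's origin at the start), z up. The knob spans 10 to 44 mm above the origin.
- tray: White discard tray fixed to the table, 150 (its x) by 200 (its y) mm, walls 4 mm thick and 22 mm high. Origin: centre of its underside, z up. Inner floor 4 mm above the origin. It may lie left or right of the jar; the used jar stands in it.
- mat: Dark rubber mat fixed to the table, 170 (its x) by 220 (its y) by 6 mm, on the other side of the jar from the tray. Cap, spare cap and vial stand on it. Origin: centre of its underside.
- spare_cap: Bystander: small grey cap, 41 mm across, 26 mm high. Origin: centre of its underside.
- vial: Bystander: small amber bottle, 36 mm across, 70 mm high. Origin: centre of its underside.
- used_jar: Bystander standing in the tray: small glass jar, 50 mm across, 55 mm high. Origin: centre of its underside.
- dishes: Bystander: stack of five culture dishes, 90 mm across, 75 mm high, on the robot's side of the jar. Origin: centre of its underside.
- flask: Bystander: conical glass flask, 80 mm across its foot, 146 mm high, beyond the jar. Origin: centre of its underside.
- wash_bottle: Bystander: white bottle with a red cap, 60 mm across, 170 mm high, beside the jar. Origin: centre of its underside.
- reagent: Bystander: amber bottle with a black cap, 60 mm across, 140 mm high, beside the jar. Origin: centre of its underside.
There are look-alikes about, which are no part of the job. Of the things like the cover, leave any that is turquoise; of the rest the larger one is meant. There is more than one size of the cap; the one meant has the size given above.

How it is judged:
By the outcome, as a careful person would: the job done as asked, in the order asked, and still so for the second after the job is handed in, with the robot touching nothing.
It also fails if it takes over 72 s, if anything falls off the work surface, if the arm or the gripper's body presses on something with over 40 N, if the wrist force passes 120 N, or if a joint passes its speed limit or range.

## Robot

A 6-joint arm with a two-finger parallel gripper is mounted at the origin on the work surface. World frame = base frame: x ahead of the robot, y to its left, z up, the work surface at z = 0. Lengths are in m, angles in rad, forces in N, time in s.
With the tool pointing down it reaches from about 0.25 to 0.775 m from the base axis. Payload 8.9 kg.
Tool frame: the origin (TCP) lies where the fingers leave the gripper's body, on its centre line; the fingertips stand 73 mm ahead of it and the grasp point (between the pads) lies 54 mm ahead of it; z points along the fingers, y is the direction in which the jaws open and shut (so a half turn about z gives the same grasp; the last joint's range is limited). The gripper opens to 85 mm and grips with 20 to 120 N. Pads are 22 mm wide; open, the fingers measure 114 mm over their backs; the gripper's body (76 mm by 85 mm) begins 54 mm behind the grasp point. The pads swing forward as they close: fully open they stand 13 mm farther back than shut.
Start: joints at [1.187, 0.291, -0.153, 1.127, 0, 1.431], TCP at [0.127, 0.509, 0.304] pointing down, gripper open.
Joint ranges: [-2.52, 2.52], [-0.91, 1.74], [-1.3, 1.37], [-1.96, 2.02], [-1.52, 1.47], [-3.14, 3.14]. Speed limits (rad/s): [2.22, 2.22, 2.79, 3.14, 3.14, 3.14].

## Interface

Orientations are given as a unit quaternion [w, x, y, z].
In Python, from cell import ctrl gives the robot as it stands.
- The arm moves only by the tool arm_command, never from a script. Its argument "targets" is one flat list of numbers, 7 for each row, row after row: the turn, a rotation vector about the tool's x, y, z normalised to -1 to 1, where 1 is pi rad, then the shift along the tool's x, y, z normalised to -1 to 1, where 1 is 0.1 m, then the opening, from -1 (shut) to 1 (fully open). In form: [ax, ay, az, x, y, z, gripper, ax, ay, az, x, y, z, gripper, ...]. A call has 1 to 10 rows; each row is the pose to reach, as a shift and turn from the pose commanded when the call began, along the tool's axes at that moment, turning the shorter way round; what a row does not reach only later rows make up. A row lasts 1/12 s, in which the tool goes at most 41.7 mm and 7.16 degrees, less where a joint would pass 70% of its speed; a pose out of reach is approached as far as the arm can. A call with a number of a shift or a turn outside -1 to 1 is refused whole. A call with a gripper value outside its range is refused whole. The fingers move at their own pace and stop on an object; the grip force is fixed at half the most. Time passes only in rows, so rows that repeat a pose let the fingers close. It gives the time, the measured TCP pose, the force and the opening at its end, in the units of the state.
- ctrl.sense(): the state, without advancing time (a new reading comes with each control period).
- ctrl.camera(name): name is "scene" or "top"; returns a dict with "color" (420x560x3 uint8, red, green, blue), "depth" (420x560 float32, m along the optical axis (not along the pixel's ray), 0 where there is no reading), "vfov" (degrees; the focal length in pixels is half the picture's height over the tangent of half this angle, whatever the lens; pixels are square), "cx", "cy" (the principal point, pixels), "k1" (the pictures are not rectified: a ray, as slopes to the right and down, at radius r is drawn at 1 + k1 r^2 times it, then the intrinsics apply), "extrinsics" (4x4, takes a point from world to camera coordinates). Camera axes: x right, y down, z forward; pixel columns grow to the right and rows downward; lengths in m; the calibration is good to about 2 mm. A picture is of the moment at which its call begins.
- ctrl.job_done(): hands the job in, once; it reports no verdict.
The state is a dict: "time": time; "qpos": joint angles; "qd": joint speeds; "joint_torque": joint torques, N m; "tool_pos": TCP position; "tcp_rot": TCP orientation; "contact_force": force on the tool from outside, world axes, zero at the start; "moment": the same for the moment, N m; "opening": finger opening in m.
Only numpy, scipy, OpenCV 4.12 (cv2) and the standard library are available. Lean on these libraries where they do the work, as an engineer would, in place of code of your own. Each camera call takes 0.05 s, during which the arm holds its last target.

## Working session

There is one attempt and no reset: what is moved stays moved. The work goes in short steps, Python scripts to look and compute and a tool call to move; the robot and the scene stay as the last step left them, time stands still between calls to the robot, and variables do not carry over. Pictures are saved under pics/ and viewed, and the job is handed in when it is done.

Besides the shell and the picture viewer there is one more tool, called after ">>>" by a JSON object that holds its "method" and its "body", one argument or row to a line. arm_command: Moves the arm, as the interface text tells. Its arguments: {"type":"object","properties":{"targets":{"type":"array","items":{"type":"number","minimum":-1,"maximum":1}}},"required":["targets"]}

```bash
ls -la; mkdir -p pics
cat > h.py <<'E'
import numpy as np, cv2
from cell import ctrl
def cam(n):
    c=ctrl.camera(n); return c
def K(c):
    f=c["color"].shape[0]/2/np.tan(np.radians(c["vfov"])/2); return f
def ray(c,u,v):
    f=K(c); xd=(u-c["cx"])/f; yd=(v-c["cy"])/f
    x,y=xd,yd
    for _ in range(30):
        s=1+c["k1"]*(x*x+y*y); x,y=xd/s,yd/s
    E=np.array(c["extrinsics"]); R,t=E[:3,:3],E[:3,3]
    return -R.T@t, R.T@np.array([x,y,1.0])
def onplane(c,u,v,z):
    o,d=ray(c,u,v); return o+d*(z-o[2])/d[2]
def bydepth(c,u,v):
    o,d=ray(c,u,v); return o+d*c["depth"][int(round(v)),int(round(u))]
def proj(c,p):
    E=np.array(c["extrinsics"]); q=E[:3,:3]@np.array(p)+E[:3,3]; x,y=q[0]/q[2],q[1]/q[2]
    s=1+c["k1"]*(x*x+y*y); f=K(c); return np.array([c["cx"]+f*x*s,c["cy"]+f*y*s])
E
python3 - <<'E'
from h import *
s=ctrl.sense()
for k,v in s.items(): print(k,np.round(v,4))
for n in ("scene","top"):
    c=cam(n); cv2.imwrite(f"pics/{n}0.png",c["color"][:,:,::-1]); np.savez(f"{n}0.npz",**c)
    print(n,c["vfov"],c["cx"],c["cy"],c["k1"]); print(np.round(c["extrinsics"],3))
E
```

```text
total 12
drwxr-xr-x  3 agent agent 4096 Dec  7 01:01 .
drwxr-xr-x 23 root  root  4096 Dec  7 01:01 ..
drwxr-xr-x  2 agent agent 4096 Dec  7 01:01 pics
time 0.0
qpos [ 1.1867  0.2913 -0.1541  1.1266 -0.      1.4315]
qd [-0.0008 -0.0002 -0.0011 -0.0023 -0.0002 -0.0001]
joint_torque [-2.70000e-03 -5.37139e+01  3.31366e+01  1.58000e-02 -5.00000e-04
 -0.00000e+00]
tool_pos [0.1271 0.5091 0.3034]
tcp_rot [-1.000e-04  1.221e-01  9.925e-01 -6.000e-04]
contact_force [-0.9754 -0.2139  0.8697]
moment [-0.0177 -0.0044 -0.0135]
opening 0.0857
scene 46.52106855957351 275.3005726824422 212.20005499417826 0.021516011750592687
[[ 0.774  0.633 -0.011 -0.431]
 [ 0.353 -0.446 -0.822 -0.094]
 [-0.525  0.633 -0.569  1.388]
 [ 0.     0.     0.     1.   ]]
top 54.59355535855358 281.79355062827824 208.9375282307341 -0.10071122951887959
[[ 0.013 -1.     0.009 -0.015]
 [-0.999 -0.014 -0.048  0.534]
 [ 0.048 -0.009 -0.999  1.223]
 [ 0.     0.     0.     1.   ]]
```

View pics/scene0.png

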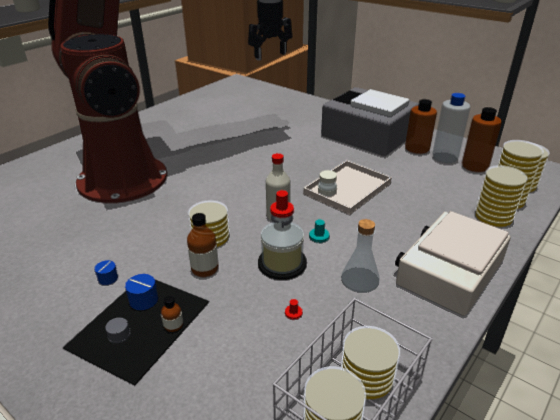

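View pics/top0.png

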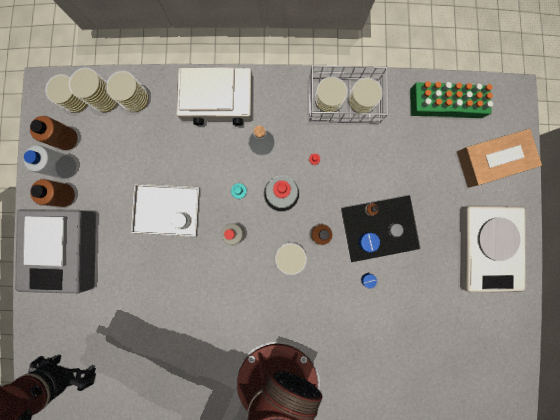

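Top view: covered jar at (282,188), tray at (165,210) holding the used jar (180,219), and the wide blue cap on the mat at (370,242). The small blue look-alike is off the mat at (370,281). The other look-alikes are turquoise (239,190) and small red (315,158). Next I'll measure these.

Run:
```python
from h import *
L=lambda n: dict(np.load(n+"0.npz"))
t=L("top"); s=L("scene")
def blobs(c,lo,hi,name,minA=15):
    hsv=cv2.cvtColor(c["color"],cv2.COLOR_RGB2HSV)
    m=cv2.inRange(hsv,lo,hi)
    n,l,st,ce=cv2.connectedComponentsWithStats(m)
    out=[]
    for i in range(1,n):
        if st[i,4]>=minA: out.append((l==i,ce[i],st[i]))
    return out
for cn,c in (("top",t),("scene",s)):
  for nm,lo,hi in (("blue",(105,150,60),(130,255,255)),("red",(0,200,110),(4,255,255))):
    for m,ce,st in blobs(c,lo,hi,nm):
        d=c["depth"][m]; ys,xs=np.nonzero(m)
        P=np.array([bydepth(c,x,y) for x,y in zip(xs,ys)])
        ok=d>0
        P=P[ok]; zt=np.percentile(P[:,2],97); T=P[P[:,2]>zt-0.004]
        print(cn,nm,np.round(ce,1),st[:5],"ztop",round(zt,4),"c",np.round((T.max(0)+T.min(0))/2,4),"ext",np.round(np.ptp(T,axis=0),4))
# objects by depth in the top view
for nm,(u,v) in dict(wash=(230,235),reag=(321,234),dish=(291,259),used=(180,219),flask=(261,132),vial=(372,209),spare=(397,230),small=(370,281),turq=(239,190),redsm=(315,158)).items():
    print(nm,np.round(bydepth(t,u,v),3))
for nm,uv in dict(tray=[(137,186),(198,187),(197,236),(133,234)]).items():
    for q in uv: print(nm,np.round(onplane(t,*q,0.022),3))
for q in [(342,206),(411,197),(419,251),(351,261)]: print("mat",np.round(onplane(t,*q,0.006),3))
```

```text
top blue [ 29.8 156.4] [ 24 151  12  12 120] ztop 0.1985 c [0.6579 0.6783 0.1969] ext [0.0299 0.0352 0.0047]
top blue [369.6 242. ] [360 233  20  19 259] ztop 0.0547 c [ 0.4377 -0.2691  0.054 ] ext [0.0532 0.0544 0.0066]
top blue [367.7 277.4] [362 274  14   9  65] ztop 0.0379 c [ 0.3326 -0.2723  0.0364] ext [0.018  0.0328 0.0048]
top blue [370.3 283.9] [364 281  12   7  48] ztop 0.0376 c [ 0.3132 -0.2723  0.0368] ext [0.0152 0.0338 0.0062]
scene blue [458.   95.5] [452  93  13   6  62] ztop 0.1988 c [0.661  0.674  0.1971] ext [0.0332 0.0404 0.0045]
scene blue [104.6 267.2] [ 95 260  21  15 195] ztop 0.0378 c [ 0.3217 -0.2763  0.037 ] ext [0.0416 0.0409 0.0063]
scene blue [139.7 284.1] [126 274  29  21 421] ztop 0.0552 c [ 0.4384 -0.272   0.0544] ext [0.0584 0.0559 0.0063]
scene red [277.1 156.1] [272 154  11   5  48] ztop 0.1726 c [0.4595 0.1294 0.1715] ext [0.0249 0.0225 0.005 ]
scene red [281.7 193.4] [277 190  11   7  57] ztop 0.1882 c [ 0.5821 -0.0092  0.1866] ext [0.0228 0.0237 0.004 ]
scene red [281.4 208.6] [271 202  22  13 153] ztop 0.1574 c [ 0.5838 -0.0135  0.1592] ext [0.0432 0.0337 0.0116]
scene red [293.3 302.2] [290 300   8   6  36] ztop 0.0347 c [ 0.6914 -0.1089  0.0332] ext [0.0128 0.0148 0.0048]
scene red [293.1 312.5] [285 306  17  13 114] ztop 0.0101 c [ 0.6911 -0.1094  0.0083] ext [0.0339 0.0315 0.0044]
wash [0.455 0.129 0.172]
reag [ 0.461 -0.114  0.142]
dish [ 0.387 -0.036  0.074]
used [0.498 0.291 0.058]
flask [0.738 0.053 0.146]
vial [ 0.534 -0.27   0.072]
spare [ 0.474 -0.356  0.032]
small [ 0.32  -0.275  0.032]
turq [0.587 0.12  0.045]
redsm [ 0.688 -0.106  0.031]
tray [0.597 0.436 0.022]
tray [0.596 0.247 0.022]
tray [0.448 0.247 0.022]
tray [0.451 0.444 0.022]
mat [ 0.546 -0.192  0.006]
mat [ 0.577 -0.408  0.006]
mat [ 0.41  -0.433  0.006]
mat [ 0.378 -0.221  0.006]
```

Run:
```python
import cv2
t=cv2.imread("pics/top0.png"); 
cv2.imwrite("pics/t0z.png",cv2.resize(t[120:290,120:440],None,fx=2.5,fy=2.5,interpolation=cv2.INTER_CUBIC))
s=cv2.imread("pics/scene0.png"); 
cv2.imwrite("pics/s0z.png",cv2.resize(s[140:380,60:400],None,fx=2.3,fy=2.3,interpolation=cv2.INTER_CUBIC))
```

```text
(no output)
```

View pics/t0z.png

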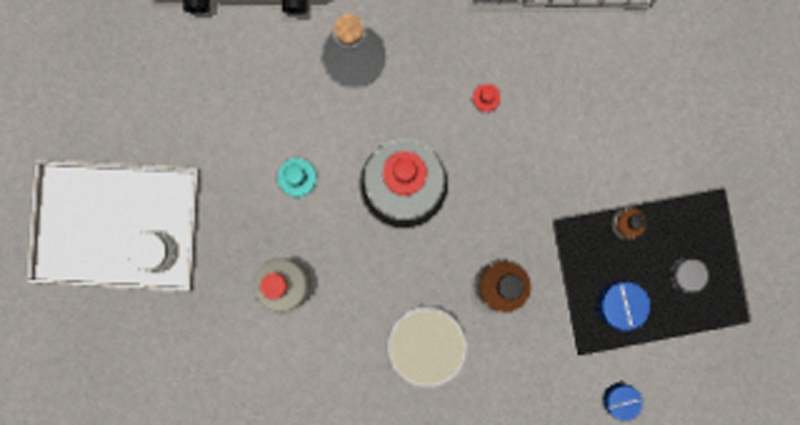

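View pics/s0z.png

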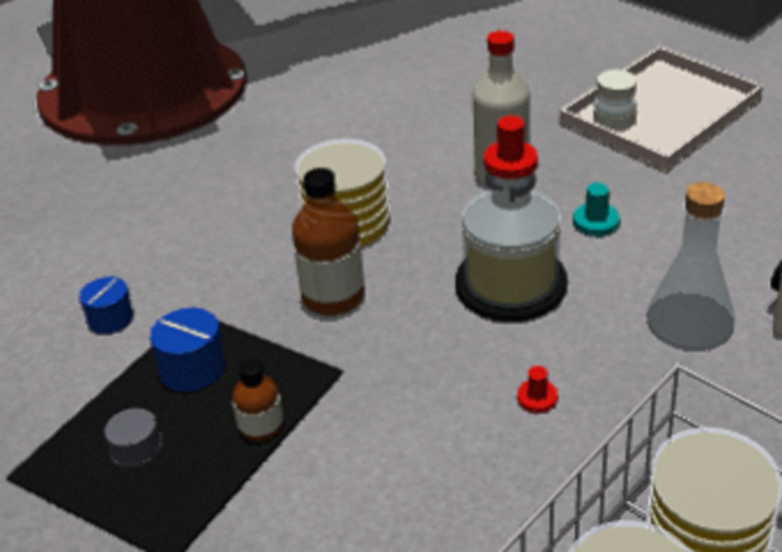

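Run:
```python
from h import *
L=lambda n: dict(np.load(n+"0.npz"))
t=L("top"); s=L("scene")
def near(c,m,uv,r):
    yy,xx=np.nonzero(m); k=(xx-uv[0])**2+(yy-uv[1])**2<r*r; return xx[k],yy[k]
def red(c):
    a=c["color"].astype(int); return (a[...,0]>1.6*a[...,1])&(a[...,0]>1.6*a[...,2])&(a[...,0]>90)
def blue(c):
    a=c["color"].astype(int); return (a[...,2]>1.5*a[...,0])&(a[...,2]>70)&(a[...,2]>1.25*a[...,1])
def fit(P):
    m=np.zeros(t["color"].shape[:2],np.uint8)
    return cv2.minEnclosingCircle(P.astype(np.float32))
for nm,c,m,uv,r,z in (("cover disc",t,red(t),(282,188),14,.152),("cap top",t,blue(t),(370,242),14,.052),("redsm",t,red(t),(315,158),9,.01)):
    x,y=near(c,m,uv,r); P=np.array([onplane(c,a,b,z)[:2] for a,b in zip(x,y)])
    (cx,cy),rad=fit(P); print(nm,"mean",P.mean(0).round(4),"circ",round(cx,4),round(cy,4),"diam",round(2*rad,4),"bbox",((P.max(0)+P.min(0))/2).round(4),"A-diam",len(x))
# knob from depth in top: pixels with z>.17
x,y=near(t,red(t),(282,188),14)
P=np.array([bydepth(t,a,b) for a,b in zip(x,y)]); k=P[:,2]>.178; print("knob top depth",P[k].mean(0).round(4),k.sum(), "disc depth",P[~k].mean(0).round(4)); 
Q=np.array([onplane(t,a,b,.186) for a,b in zip(x[k],y[k])]); print("knob by plane",Q.mean(0).round(4))
# scene: top ellipses
x,y=near(s,red(s),(282,205),18); print("scene red bbox",x.min(),x.max(),y.min(),y.max())
P=np.array([bydepth(s,a,b) for a,b in zip(x,y)]); k=P[:,2]>.182
Q=np.array([onplane(s,a,b,.186) for a,b in zip(x[k],y[k])]); print("scene knob top",Q.mean(0).round(4),k.sum())
x,y=near(s,blue(s),(141,291),24); P=np.array([bydepth(s,a,b) for a,b in zip(x,y)])
print("scene cap z hist",np.percentile(P[:,2],[5,50,90,98]).round(4))
k=P[:,2]>.050; Q=np.array([onplane(s,a,b,.052) for a,b in zip(x[k],y[k])]); print("scene cap top",Q.mean(0).round(4),((Q.max(0)+Q.min(0))/2).round(4),np.ptp(Q,axis=0).round(4))
# predicted check: rubber foot dark ring of jar in top
f=t["color"].sum(2)<120
x,y=near(t,f,(281,192),22); Q=np.array([onplane(t,a,b,.008)[:2] for a,b in zip(x,y)]); print("jar foot",fit(Q)); 
# used jar
a=t["depth"]; 
V,U=np.mgrid[205:235,165:197]; P=np.array([bydepth(t,u,v) for u,v in zip(U.ravel(),V.ravel())]); k=P[:,2]>.052; print("used",((P[k].max(0)+P[k].min(0))/2).round(4),np.ptp(P[k],axis=0).round(4))
for nm,(u,v),r,h in (("vial",(372,209),12,.03),("spare",(397,230),10,.025),("reag",(321,234),14,.04),("wash",(232,235),14,.05),("flask",(261,140),16,.02)):
    V,U=np.mgrid[v-r:v+r+1,u-r:u+r+1]; P=np.array([bydepth(t,*q) for q in zip(U.ravel(),V.ravel())]); P=P[P[:,2]>h]; print(nm,((P.max(0)+P.min(0))/2).round(3),np.ptp(P,axis=0).round(3))
```

```text
cover disc mean [ 0.5813 -0.0046] circ 0.5819 -0.0048 diam 0.0475 bbox [ 0.5809 -0.005 ] A-diam 241
cap top mean [ 0.4373 -0.269 ] circ 0.4376 -0.2692 diam 0.0596 bbox [ 0.4377 -0.2691] A-diam 285
redsm mean [ 0.6898 -0.105 ] circ 0.69 -0.105 diam 0.0345 bbox [ 0.6888 -0.1046] A-diam 99
knob top depth [ 0.5809 -0.0038  0.2009] 65 disc depth [ 0.5796 -0.0048  0.1509]
knob by plane [ 0.5825 -0.0039  0.186 ]
scene red bbox 270 293 190 215
scene knob top [ 0.5828 -0.0084  0.186 ] 60
scene cap z hist [0.0512 0.0531 0.0546 0.0557]
scene cap top [ 0.4374 -0.272   0.052 ] [ 0.4368 -0.2714  0.052 ] [0.0562 0.0571 0.    ]
jar foot ((0.5750522613525391, -0.006349245086312294), 0.05072707310318947)
used [0.4948 0.1608 0.65  ] [0.042  0.316  1.1949]
vial [ 0.514 -0.145  0.639] [0.08  0.296 1.216]
spare [ 0.475 -0.353  0.032] [0.039 0.04  0.013]
reag [ 0.46  -0.073  0.645] [0.058 0.152 1.206]
wash [0.46  0.083 0.649] [0.057 0.16  1.197]
flask [0.624 0.049 0.634] [0.3   0.092 1.227]
```

```bash
cat >> h.py <<'E'
from scipy.spatial.transform import Rotation as Ro
def st():
    s=ctrl.sense(); q=s["tcp_rot"]; R=Ro.from_quat([q[1],q[2],q[3],q[0]]).as_matrix()
    return s,R
def to(p,yaw_deg=None):
    s,R=st(); d=R.T@(np.array(p)-s["tool_pos"])
    yaw=np.degrees(np.arctan2(R[1,1],R[0,1])); y=np.radians(yaw if yaw_deg is None else yaw_deg)
    T=np.array([[-np.sin(y),np.cos(y),0],[np.cos(y),np.sin(y),0],[0,0,-1]]).T
    T=np.column_stack([[-np.sin(y),np.cos(y),0],[np.cos(y),np.sin(y),0],[0,0,-1]])
    rv=Ro.from_matrix(R.T@T).as_rotvec()/np.pi
    print("t",round(s["time"],2),"pos",np.round(s["tool_pos"],4),"yaw",round(yaw,2),"F",np.round(s["contact_force"],1),"open",round(s["opening"],4),"q",np.round(s["qpos"],2))
    print(" turn",rv.round(4),"shift",(d/0.1).round(3))
E
python3 -c "
from h import *
to([.582,-.006,.303],90)"
```

```text
t 0.1 pos [0.1271 0.5091 0.3034] yaw 75.97 F [-0.7 -0.2  0.3] open 0.0857 q [ 1.19  0.29 -0.15  1.13  0.    1.43]
 turn [-0.0003 -0.0001 -0.0779] shift [-5.661 -3.895  0.007]
```

>>> {"method": "arm_command", "body": {
  "targets": [0, 0, -0.039, -0.35, -0.24, 0, 1, 0, 0, -0.078, -0.7, -0.48, 0, 1, 0, 0, -0.078, -1, -0.69, 0, 1, 0, 0, -0.078, -1, -0.69, 0, 1]
}}

```text
time: 0.43
tool_pos: [0.2101, 0.4143, 0.3036]
tcp_rot: [0.0, 0.001, 1.0, -0.001]
contact_force: [1.3, 1.2, -0.7]
opening: 0.0855
```

```bash
python3 -c "
from h import *
to([.582,-.006,.303],90)"
```

```text
t 0.43 pos [0.2101 0.4143 0.3036] yaw 89.92 F [ 1.3  1.2 -0.7] open 0.0855 q [ 0.95  0.18 -0.3   1.09 -0.    0.95]
 turn [-0.0008  0.0002 -0.0004] shift [-3.725 -4.198  0.019]
```

>>> {"method": "arm_command", "body": {
  "targets": [0, 0, 0, -0.3, -0.27, 0, 1, 0, 0, 0, -0.6, -0.55, 0, 1, 0, 0, 0, -0.9, -0.85, 0, 1, 0, 0, 0, -0.98, -1, 0, 1]
}}

```text
time: 0.77
tool_pos: [0.3082, 0.316, 0.3038]
tcp_rot: [0.001, 0.001, 1.0, -0.0]
contact_force: [0.4, -0.0, -0.4]
opening: 0.0853
```

>>> {"method": "arm_command", "body": {
  "targets": [0, 0, 0, -0.3, -0.27, 0, 1, 0, 0, 0, -0.6, -0.55, 0, 1, 0, 0, 0, -0.9, -0.85, 0, 1, 0, 0, 0, -0.98, -1, 0, 1]
}}

```text
time: 1.1
tool_pos: [0.4067, 0.2157, 0.3038]
tcp_rot: [0.001, 0.001, 1.0, -0.0]
contact_force: [-0.2, 0.5, 0.1]
opening: 0.0854
```

>>> {"method": "arm_command", "body": {
  "targets": [0, 0, 0, -0.3, -0.27, 0, 1, 0, 0, 0, -0.6, -0.55, 0, 1, 0, 0, 0, -0.9, -0.85, 0, 1, 0, 0, 0, -0.98, -1, 0, 1]
}}

```text
time: 1.43
tool_pos: [0.5049, 0.1153, 0.3035]
tcp_rot: [0.001, 0.001, 1.0, -0.0]
contact_force: [-1.5, -0.1, -0.4]
opening: 0.0854
```

>>> {"method": "arm_command", "body": {
  "targets": [0, 0, 0, -0.3, -0.35, 0, 0.6, 0, 0, 0, -0.6, -0.7, 0, 0.3, 0, 0, 0, -0.7, -1, 0, 0.2, 0, 0, 0, -0.7, -1, 0, 0.2, 0, 0, 0, -0.7, -1, 0, 0.2]
}}

```text
time: 1.85
tool_pos: [0.5721, 0.0165, 0.303]
tcp_rot: [-0.001, 0.002, 1.0, 0.0]
contact_force: [-0.6, 1.0, 0.4]
opening: 0.0511
```

```bash
python3 -c "
from h import *
to([.582,-.006,.229],90)"
```

```text
t 1.85 pos [0.5721 0.0165 0.303 ] yaw 89.81 F [-0.6  1.   0.4] open 0.0511 q [-0.1   0.38 -0.02  1.17  0.   -0.1 ]
 turn [ 0.0001 -0.0004 -0.0011] shift [-0.101 -0.224  0.74 ]
```

>>> {"method": "arm_command", "body": {
  "targets": [0, 0, -0.001, -0.1, -0.22, 0, 0.2, 0, 0, -0.001, -0.1, -0.22, 0.25, 0.2, 0, 0, -0.001, -0.1, -0.22, 0.5, 0.2, 0, 0, -0.001, -0.1, -0.22, 0.7, 0.2, 0, 0, -0.001, -0.1, -0.22, 0.74, 0.2, 0, 0, -0.001, -0.1, -0.22, 0.74, 0.2]
}}

```text
time: 2.35
tool_pos: [0.5804, -0.0026, 0.2288]
tcp_rot: [-0.002, -0.002, 1.0, 0.0]
contact_force: [-0.4, 0.9, 0.5]
opening: 0.0511
```

Run:
```python
from h import *
to([.582,-.006,.229],90)
a=[]
for n in ("top","scene"):
    c=cam(n); u,v=map(int,proj(c,[.582,-.006,.16])); a.append(cv2.resize(c["color"][v-50:v+50,u-60:u+60,::-1],None,fx=3.3,fy=3.3,interpolation=cv2.INTER_CUBIC))
cv2.imwrite("pics/g1.png",np.hstack(a))
```

```text
t 2.35 pos [ 0.5804 -0.0026  0.2288] yaw 90.25 F [-0.4  0.9  0.5] open 0.0511 q [-0.13  0.45 -0.12  1.    0.   -0.13]
 turn [ 0.0002 -0.001   0.0014] shift [-0.016 -0.034 -0.002]
```

View pics/g1.png

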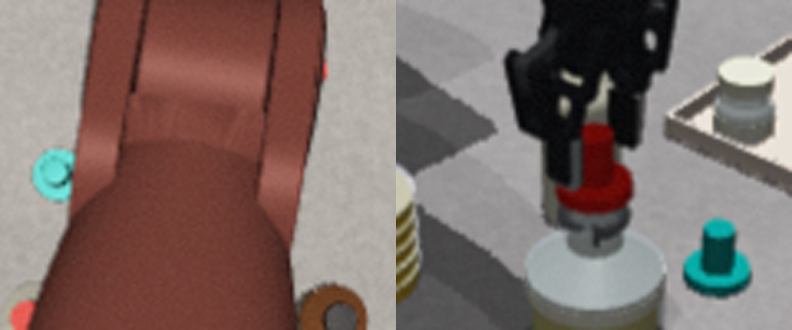

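The scene view shows the fingers either side of the red knob, so I'm closing.

>>> {"method": "arm_command", "body": {
  "targets": [0, 0, 0.001, -0.02, -0.03, 0, 0.2, 0, 0, 0.001, -0.02, -0.03, 0, -1, 0, 0, 0.001, -0.02, -0.03, 0, -1, 0, 0, 0.001, -0.02, -0.03, 0, -1, 0, 0, 0.001, -0.02, -0.03, 0, -1, 0, 0, 0.001, -0.02, -0.03, 0, -1]
}}

```text
time: 2.95
tool_pos: [0.584, -0.0068, 0.2303]
tcp_rot: [0.001, -0.0, 1.0, -0.0]
contact_force: [1.4, -0.1, 1.7]
opening: 0.0222
```

Run:
```python
from h import *
to([.582,-.006,.229],90)
c=cam("scene"); u,v=map(int,proj(c,[.582,-.006,.16])); a=cv2.resize(c["color"][v-50:v+50,u-60:u+60,::-1],None,fx=5,fy=5,interpolation=cv2.INTER_CUBIC)
cv2.imwrite("pics/g2.png",a)
```

```text
t 2.95 pos [ 0.584  -0.0068  0.2303] yaw 90.01 F [ 1.4 -0.1  1.7] open 0.0222 q [-0.14  0.45 -0.12  1.   -0.   -0.14]
 turn [-0.0001  0.0003  0.0001] shift [0.02  0.008 0.013]
```

View pics/g2.png

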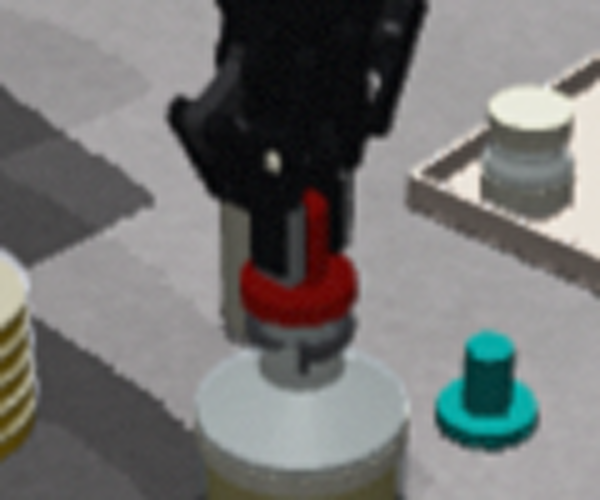

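>>> {"method": "arm_command", "body": {
  "targets": [0, 0, 0, 0, 0, -0.15, -1, 0, 0, 0, 0, 0, -0.4, -1, 0, 0, 0, 0, 0, -0.8, -1, 0, 0, 0, 0, 0, -0.8, -1]
}}

```text
time: 3.33
tool_pos: [0.5855, -0.0069, 0.3163]
tcp_rot: [0.004, -0.0, 1.0, -0.001]
contact_force: [-0.2, 0.7, 0.1]
opening: 0.022
```

Run:
```python
from h import *
to([.553,.365,.31],90)
c=cam("scene"); u,v=map(int,proj(c,[.582,-.006,.2])); a=cv2.resize(c["color"][v-60:v+60,u-60:u+60,::-1],None,fx=4,fy=4,interpolation=cv2.INTER_CUBIC)
cv2.imwrite("pics/g3.png",a)
```

```text
t 3.33 pos [ 0.5855 -0.0069  0.3163] yaw 90.02 F [-0.2  0.7  0.1] open 0.022 q [-0.14  0.4   0.03  1.2  -0.   -0.14]
 turn [-0.0004  0.0026  0.0001] shift [0.325 3.72  0.056]
```

View pics/g3.png

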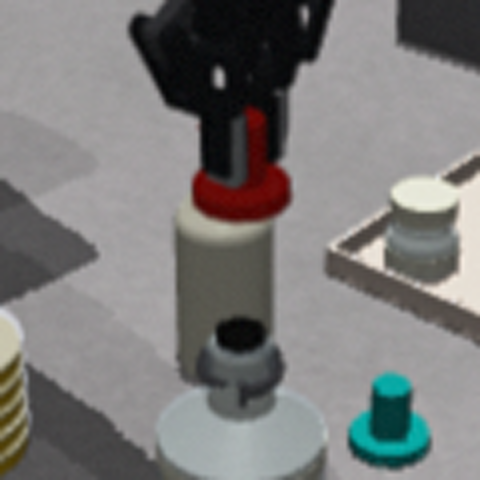

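>>> {"method": "arm_command", "body": {
  "targets": [0, 0, 0, 0.05, 0.35, 0, -1, 0, 0, 0, 0.1, 0.75, 0, -1, 0, 0, 0, 0.1, 1, 0, -1]
}}

```text
time: 3.63
tool_pos: [0.5722, 0.0955, 0.3091]
tcp_rot: [-0.001, -0.0, 1.0, 0.0]
contact_force: [0.9, 0.2, -0.3]
opening: 0.0223
```

>>> {"method": "arm_command", "body": {
  "targets": [0, 0, 0, 0.05, 0.35, 0, -1, 0, 0, 0, 0.1, 0.75, 0, -1, 0, 0, 0, 0.1, 1, 0, -1]
}}

```text
time: 3.88
tool_pos: [0.562, 0.1962, 0.309]
tcp_rot: [-0.001, -0.001, 1.0, 0.0]
contact_force: [-0.2, 0.7, -0.0]
opening: 0.0225
```

>>> {"method": "arm_command", "body": {
  "targets": [0, 0, 0, 0.05, 0.35, 0, -1, 0, 0, 0, 0.1, 0.75, 0, -1, 0, 0, 0, 0.1, 1, 0, -1]
}}

```text
time: 4.13
tool_pos: [0.552, 0.2963, 0.3089]
tcp_rot: [-0.001, -0.001, 1.0, 0.0]
contact_force: [-0.0, -0.0, 0.4]
opening: 0.0224
```

>>> {"method": "arm_command", "body": {
  "targets": [0, 0, 0, 0, 0.35, 0, -1, 0, 0, 0, 0, 0.72, 0, -1, 0, 0, 0, 0, 0.72, 0, -1, 0, 0, 0, 0, 0.72, 0, -1]
}}

```text
time: 4.47
tool_pos: [0.5526, 0.367, 0.3081]
tcp_rot: [-0.001, -0.002, 1.0, -0.0]
contact_force: [0.6, 0.3, -1.8]
opening: 0.0221
```

Run:
```python
from h import *
to([.553,.365,.093],90)
for n in ("scene","top"):
    c=cam(n); np.savez(n+"1.npz",**c); cv2.imwrite(f"pics/{n}1.png",c["color"][:,:,::-1])
    u,v=map(int,proj(c,[.582,-.006,.148])); cv2.imwrite(f"pics/{n}1m.png",cv2.resize(c["color"][v-25:v+35,u-30:u+30,::-1],None,fx=8,fy=8,interpolation=cv2.INTER_CUBIC))
    m=np.zeros(c["depth"].shape,np.uint8); g=c["color"].sum(2)<90
    yy,xx=np.nonzero(g); k=(abs(xx-u)<9)&(abs(yy-v)<7)
    P=np.array([onplane(c,a,b,.148) for a,b in zip(xx[k],yy[k])]); print(n,u,v,k.sum(),P.mean(0).round(4),((P.max(0)+P.min(0))/2).round(4),np.ptp(P,axis=0).round(4))
a=[cv2.imread(f"pics/{n}1m.png") for n in("scene","top")]; cv2.imwrite("pics/m1.png",cv2.resize(np.hstack(a),(800,400)))
```

```text
t 4.47 pos [0.5526 0.367  0.3081] yaw 90.18 F [ 0.6  0.3 -1.8] open 0.0221 q [0.48 0.57 0.28 1.29 0.   0.47]
 turn [-0.0003 -0.0006  0.001 ] shift [-0.008 -0.018  2.151]
scene 282 208 73 [ 0.5823 -0.0083  0.148 ] [ 0.582 -0.008  0.148] [0.024 0.026 0.   ]
top 281 188 1 [ 0.5868 -0.0063  0.148 ] [ 0.5868 -0.0063  0.148 ] [0. 0. 0.]
```

View pics/m1.png

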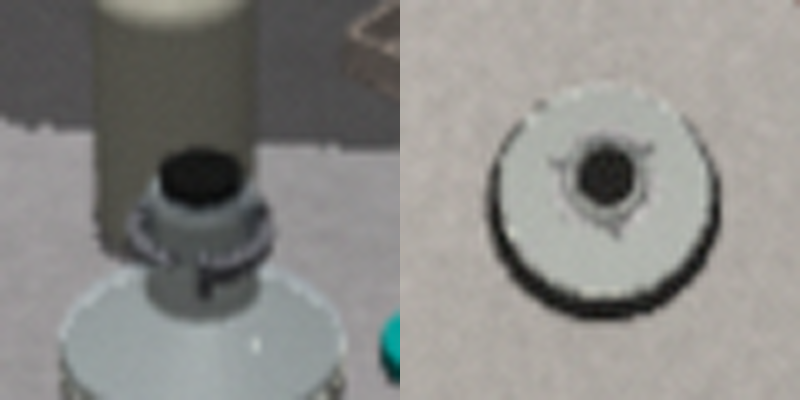

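View pics/scene1.png

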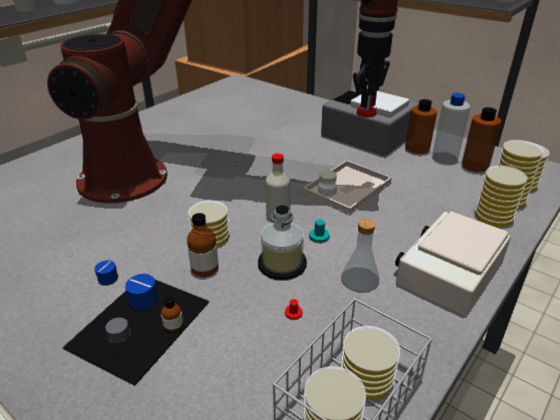

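>>> {"method": "arm_command", "body": {
  "targets": [0, 0, 0.001, 0, -0.02, 0.35, -1, 0, 0, 0.001, 0, -0.02, 0.75, -1, 0, 0, 0.001, 0, -0.02, 1, -1]
}}

```text
time: 4.82
tool_pos: [0.5528, 0.3611, 0.2069]
tcp_rot: [-0.001, 0.002, 1.0, -0.001]
contact_force: [0.2, 0.3, -1.0]
opening: 0.0225
```

>>> {"method": "arm_command", "body": {
  "targets": [0, 0, 0, 0, 0, 0.35, -1, 0, 0, 0, 0, 0, 0.7, -1, 0, 0, 0, 0, 0, 0.95, -1, 0, 0, 0, 0, 0, 1, -1, 0, 0, 0, 0, 0, 1, -1, 0, 0, 0, 0, 0, 1, -1]
}}

```text
time: 5.32
tool_pos: [0.5544, 0.3628, 0.1113]
tcp_rot: [0.001, 0.002, 1.0, 0.0]
contact_force: [0.4, -0.7, -0.6]
opening: 0.0224
```

Run:
```python
from h import *
to([.553,.365,.093],90)
c=cam("scene"); u,v=map(int,proj(c,[.553,.365,.05])); a=cv2.resize(c["color"][v-60:v+60,u-60:u+60,::-1],None,fx=4.5,fy=4.5,interpolation=cv2.INTER_CUBIC)
cv2.imwrite("pics/g4.png",a)
t=dict(np.load("top1.npz")); m=(t["color"].max(2)<75)
u,v=proj(t,[.582,-.006,.148]); print(u,v); yy,xx=np.nonzero(m); k=np.hypot(xx-u,yy-v)<8
P=np.array([onplane(t,a,b,.148) for a,b in zip(xx[k],yy[k])]); print(k.sum(),P.mean(0).round(4),((P.max(0)+P.min(0))/2).round(4),np.ptp(P,axis=0).round(4))
```

```text
t 5.32 pos [0.5544 0.3628 0.1113] yaw 89.78 F [ 0.4 -0.7 -0.6] open 0.0224 q [ 0.47  0.7  -0.02  0.86 -0.    0.47]
 turn [ 0.0002  0.0004 -0.0012] shift [0.014 0.022 0.183]
281.85226366696656 188.74388584994333
57 [ 0.5815 -0.0051  0.148 ] [ 0.5813 -0.0051  0.148 ] [0.0219 0.0191 0.    ]
```

View pics/g4.png

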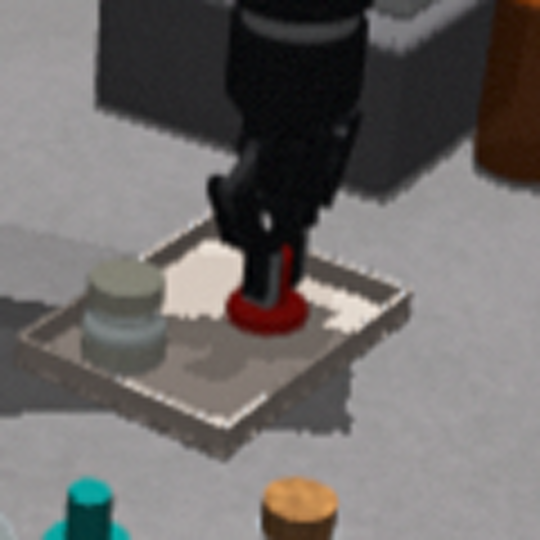

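>>> {"method": "arm_command", "body": {
  "targets": [0, 0, 0, 0, 0, 0.1, -1, 0, 0, 0, 0, 0, 0.16, -1, 0, 0, 0, 0, 0, 0.16, -1]
}}

```text
time: 5.62
tool_pos: [0.5537, 0.3633, 0.0935]
tcp_rot: [0.0, 0.001, 1.0, 0.0]
contact_force: [0.5, -0.0, -0.1]
opening: 0.0224
```

>>> {"method": "arm_command", "body": {
  "targets": [0, 0, 0, 0, 0, 0.02, -1, 0, 0, 0, 0, 0, 0.02, -1]
}}

```text
time: 5.78
tool_pos: [0.5536, 0.3634, 0.0933]
tcp_rot: [0.0, 0.001, 1.0, 0.0]
contact_force: [-3.5, -2.5, 11.3]
opening: 0.0224
```

>>> {"method": "arm_command", "body": {
  "targets": [0, 0, 0, 0, 0, 0.015, -1, 0, 0, 0, 0, 0, 0.015, -1]
}}

```text
time: 5.95
tool_pos: [0.5537, 0.3634, 0.0932]
tcp_rot: [0.001, 0.001, 1.0, 0.0]
contact_force: [-7.8, -5.3, 24.9]
opening: 0.0224
```

>>> {"method": "arm_command", "body": {
  "targets": [0, 0, 0, 0, 0, -0.025, -1, 0, 0, 0, 0, 0, -0.025, -0.5, 0, 0, 0, 0, 0, -0.025, 0, 0, 0, 0, 0, 0, -0.025, 0.1, 0, 0, 0, 0, 0, -0.025, 0.1]
}}

```text
time: 6.37
tool_pos: [0.5534, 0.3632, 0.0925]
tcp_rot: [-0.0, 0.001, 1.0, -0.0]
contact_force: [0.4, -0.3, 0.0]
opening: 0.0467
```

>>> {"method": "arm_command", "body": {
  "targets": [0, 0, 0, 0, 0, -0.2, 0.1, 0, 0, 0, 0, 0, -0.5, 0.1, 0, 0, 0, 0, 0, -0.9, 0.3, 0, 0, 0, 0, 0, -1, 0.5]
}}

```text
time: 6.7
tool_pos: [0.5554, 0.3643, 0.1984]
tcp_rot: [0.003, 0.001, 1.0, 0.002]
contact_force: [1.9, 0.7, 0.5]
opening: 0.0634
```

Run:
```python
from h import *
to([.4375,-.270,.25],90)
c=cam("scene"); u,v=map(int,proj(c,[.553,.365,.03])); a=cv2.resize(c["color"][v-60:v+60,u-60:u+60,::-1],None,fx=4.5,fy=4.5,interpolation=cv2.INTER_CUBIC)
cv2.imwrite("pics/g5.png",a)
```

```text
t 6.7 pos [0.5554 0.3643 0.1984] yaw 89.84 F [1.9 0.7 0.5] open 0.0634 q [0.47 0.62 0.09 1.03 0.   0.47]
 turn [ 0.001   0.0019 -0.0009] shift [ 1.158 -6.345 -0.542]
```

View pics/g5.png

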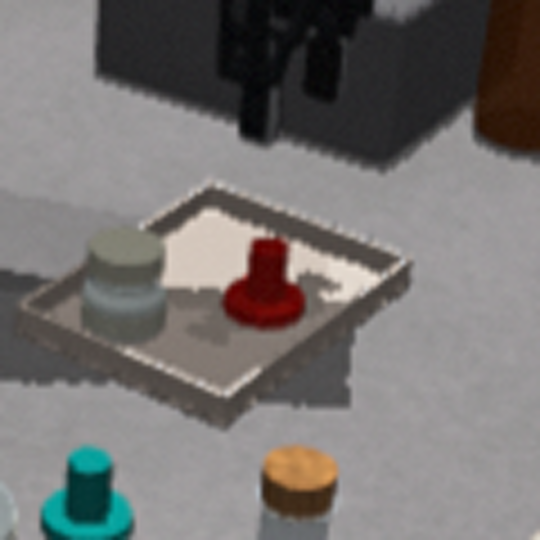

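The cover stands upright in the tray at about (265,290) in the crop. Next is the cap.

>>> {"method": "arm_command", "body": {
  "targets": [0, 0, 0, 0.05, -0.2, -0.4, 1, 0, 0, 0, 0.1, -0.5, -0.7, 1, 0, 0, 0, 0.17, -0.85, -0.7, 1, 0, 0, 0, 0.17, -1, -0.7, 1]
}}

```text
time: 7.08
tool_pos: [0.536, 0.2607, 0.2646]
tcp_rot: [0.001, 0.002, 1.0, -0.0]
contact_force: [0.5, 0.8, -1.6]
opening: 0.0857
```

>>> {"method": "arm_command", "body": {
  "targets": [0, 0, 0, 0.05, -0.4, 0, 1, 0, 0, 0, 0.1, -0.8, 0, 1, 0, 0, 0, 0.17, -1, 0, 1]
}}

```text
time: 7.33
tool_pos: [0.5184, 0.1602, 0.2618]
tcp_rot: [-0.001, 0.002, 1.0, -0.001]
contact_force: [-0.5, 0.6, 0.2]
opening: 0.0855
```

>>> {"method": "arm_command", "body": {
  "targets": [0, 0, 0, 0.05, -0.4, 0, 1, 0, 0, 0, 0.1, -0.8, 0, 1, 0, 0, 0, 0.17, -1, 0, 1]
}}

```text
time: 7.58
tool_pos: [0.5012, 0.0603, 0.2619]
tcp_rot: [-0.001, 0.002, 1.0, -0.0]
contact_force: [0.2, -0.3, 0.7]
opening: 0.0855
```

>>> {"method": "arm_command", "body": {
  "targets": [0, 0, 0, 0.05, -0.4, 0, 1, 0, 0, 0, 0.1, -0.8, 0, 1, 0, 0, 0, 0.17, -1, 0, 1]
}}

```text
time: 7.83
tool_pos: [0.4841, -0.0397, 0.262]
tcp_rot: [-0.0, 0.002, 1.0, -0.0]
contact_force: [-0.2, -0.4, -0.4]
opening: 0.0854
```

>>> {"method": "arm_command", "body": {
  "targets": [0, 0, 0, 0.05, -0.4, 0, 1, 0, 0, 0, 0.1, -0.8, 0, 1, 0, 0, 0, 0.17, -1, 0, 1]
}}

```text
time: 8.08
tool_pos: [0.4669, -0.1399, 0.2621]
tcp_rot: [-0.0, 0.002, 1.0, -0.0]
contact_force: [-0.3, 0.9, 0.2]
opening: 0.0854
```

>>> {"method": "arm_command", "body": {
  "targets": [0, 0, 0, 0.05, -0.4, 0, 1, 0, 0, 0, 0.1, -0.8, 0, 1, 0, 0, 0, 0.17, -1, 0, 1, 0, 0, 0, 0.17, -1, 0, 1]
}}

```text
time: 8.42
tool_pos: [0.4488, -0.2402, 0.2618]
tcp_rot: [-0.0, 0.004, 1.0, -0.0]
contact_force: [0.1, -0.4, 0.0]
opening: 0.085
```

Run:
```python
from h import *
to([.4375,-.270,.099],90)
```

```text
t 8.42 pos [ 0.4488 -0.2402  0.2618] yaw 89.59 F [ 0.1 -0.4  0. ] open 0.085 q [-0.63  0.29 -0.27  1.01 -0.   -0.63]
 turn [-0.0002 -0.0003 -0.0023] shift [ 0.109 -0.298  1.628]
```

>>> {"method": "arm_command", "body": {
  "targets": [0, 0, -0.002, 0.11, -0.3, 0.1, 1, 0, 0, -0.002, 0.11, -0.3, 0.5, 1, 0, 0, -0.002, 0.11, -0.3, 0.9, 1, 0, 0, -0.002, 0.11, -0.3, 1, 1, 0, 0, -0.002, 0.11, -0.3, 1, 1, 0, 0, -0.002, 0.11, -0.3, 1, 1]
}}

```text
time: 8.92
tool_pos: [0.439, -0.266, 0.1633]
tcp_rot: [-0.0, -0.002, 1.0, 0.0]
contact_force: [-0.1, -0.1, -0.3]
opening: 0.0858
```

Run:
```python
from h import *
to([.4375,-.2705,.091],90)
c=cam("scene"); u,v=map(int,proj(c,[.4375,-.27,.06])); a=cv2.resize(c["color"][v-60:v+60,u-60:u+60,::-1],None,fx=4.5,fy=4.5,interpolation=cv2.INTER_CUBIC)
cv2.imwrite("pics/g6.png",a)
```

```text
t 8.92 pos [ 0.439  -0.266   0.1633] yaw 90.23 F [-0.1 -0.1 -0.3] open 0.0858 q [-0.69  0.4  -0.4   0.77  0.   -0.69]
 turn [ 0.0002 -0.0002  0.0013] shift [ 0.014 -0.046  0.723]
```

View pics/g6.png

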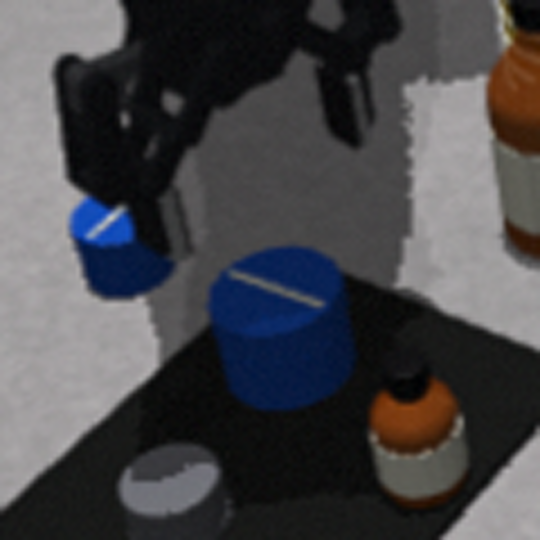

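>>> {"method": "arm_command", "body": {
  "targets": [0, 0, 0, 0.01, -0.03, 0.2, 1, 0, 0, 0, 0.01, -0.03, 0.45, 1, 0, 0, 0, 0.01, -0.03, 0.65, 1, 0, 0, 0, 0.01, -0.03, 0.72, 1, 0, 0, 0, 0.01, -0.03, 0.72, 1, 0, 0, 0, 0.01, -0.03, 0.72, 1]
}}

```text
time: 9.47
tool_pos: [0.4386, -0.2699, 0.0924]
tcp_rot: [0.001, -0.002, 1.0, -0.001]
contact_force: [0.5, 0.2, 0.4]
opening: 0.0854
```

Run:
```python
from h import *
to([.4375,-.2705,.091],90)
c=cam("scene"); u,v=map(int,proj(c,[.4375,-.27,.06])); a=cv2.resize(c["color"][v-60:v+60,u-60:u+60,::-1],None,fx=4.5,fy=4.5,interpolation=cv2.INTER_CUBIC)
cv2.imwrite("pics/g7.png",a)
```

```text
t 9.47 pos [ 0.4386 -0.2699  0.0924] yaw 90.22 F [0.5 0.2 0.4] open 0.0854 q [-0.69  0.49 -0.48  0.6  -0.   -0.7 ]
 turn [-0.0004  0.0004  0.0012] shift [ 0.011 -0.006  0.014]
```

View pics/g7.png

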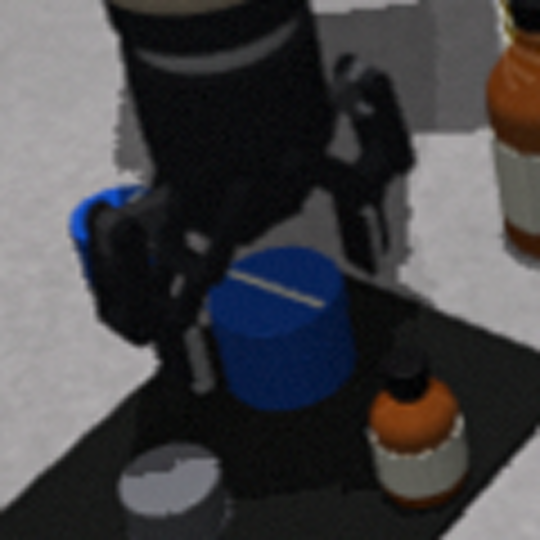

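Fingers straddle the cap and clear the spare cap. I'll close to centre it in y, open, turn 90°, then close again to centre it in x.

>>> {"method": "arm_command", "body": {
  "targets": [0, 0, 0, 0, 0, 0, 0.3, 0, 0, 0, 0, 0, 0, 0, 0, 0, 0, 0, 0, 0, -1, 0, 0, 0, 0, 0, 0, -1, 0, 0, 0, 0, 0, 0, -1]
}}

```text
time: 9.93
tool_pos: [0.4383, -0.2698, 0.0923]
tcp_rot: [0.001, -0.002, 1.0, -0.001]
contact_force: [-1.6, 1.1, 12.4]
opening: 0.0555
```

>>> {"method": "arm_command", "body": {
  "targets": [0, 0, 0, 0, 0, 0, 1, 0, 0, 0, 0, 0, 0, 1, 0, 0, 0, 0, 0, 0, 1, 0, 0, 0, 0, 0, 0, 1]
}}

```text
time: 10.27
tool_pos: [0.4377, -0.2694, 0.0909]
tcp_rot: [-0.0, -0.002, 1.0, -0.0]
contact_force: [0.0, -1.0, -1.0]
opening: 0.0852
```

>>> {"method": "arm_command", "body": {
  "targets": [0, 0, 0.1, 0, 0, 0, 1, 0, 0, 0.2, 0, 0, 0, 1, 0, 0, 0.3, 0, 0, 0, 1, 0, 0, 0.4, 0, 0, 0, 1, 0, 0, 0.5, 0, 0, 0, 1, 0, 0, 0.5, 0, 0, 0, 1, 0, 0, 0.5, 0, 0, 0, 1, 0, 0, 0.5, 0, 0, 0, 1]
}}

```text
time: 10.93
tool_pos: [0.4377, -0.2694, 0.0908]
tcp_rot: [-0.0, 0.481, 0.877, 0.0]
contact_force: [-0.0, -0.4, -0.1]
opening: 0.0853
```

>>> {"method": "arm_command", "body": {
  "targets": [0, 0, 0.3, 0, 0, 0, 1, 0, 0, 0.3, 0, 0, 0, 1, 0, 0, 0.3, 0, 0, 0, 1]
}}

```text
time: 11.18
tool_pos: [0.4377, -0.2694, 0.0908]
tcp_rot: [-0.0, 0.636, 0.772, -0.0]
contact_force: [0.4, 1.1, -0.2]
opening: 0.0854
```

Run:
```python
from h import *
to([.4375,-.2705,.091],0)
```

```text
t 11.18 pos [ 0.4377 -0.2694  0.0908] yaw 11.05 F [ 0.4  1.1 -0.2] open 0.0854 q [-0.69  0.5  -0.48  0.6  -0.    0.68]
 turn [-0.0001 -0.0001  0.0614] shift [-0.011 -0.004 -0.002]
```

>>> {"method": "arm_command", "body": {
  "targets": [0, 0, 0.04, 0, 0, 0, 1, 0, 0, 0.061, 0, 0, 0, 1, 0, 0, 0.061, 0, 0, 0, 1, 0, 0, 0.061, 0, 0, 0, 0.2, 0, 0, 0.061, 0, 0, 0, -1, 0, 0, 0.061, 0, 0, 0, -1, 0, 0, 0.061, 0, 0, 0, -1, 0, 0, 0.061, 0, 0, 0, -1]
}}

```text
time: 11.85
tool_pos: [0.4377, -0.2694, 0.0912]
tcp_rot: [0.0, 0.704, 0.71, -0.0]
contact_force: [-0.9, 1.5, 4.9]
opening: 0.0554
```

Run:
```python
from h import *
to([.4375,-.2705,.171],0)
c=cam("scene"); u,v=map(int,proj(c,[.4375,-.27,.06])); a=cv2.resize(c["color"][v-60:v+60,u-60:u+60,::-1],None,fx=4.5,fy=4.5,interpolation=cv2.INTER_CUBIC)
cv2.imwrite("pics/g8.png",a)
```

```text
t 11.85 pos [ 0.4377 -0.2694  0.0912] yaw 0.53 F [-0.9  1.5  4.9] open 0.0554 q [-0.69  0.49 -0.48  0.6  -0.    0.87]
 turn [0.     0.     0.0029] shift [-0.011 -0.002 -0.798]
```

View pics/g8.png

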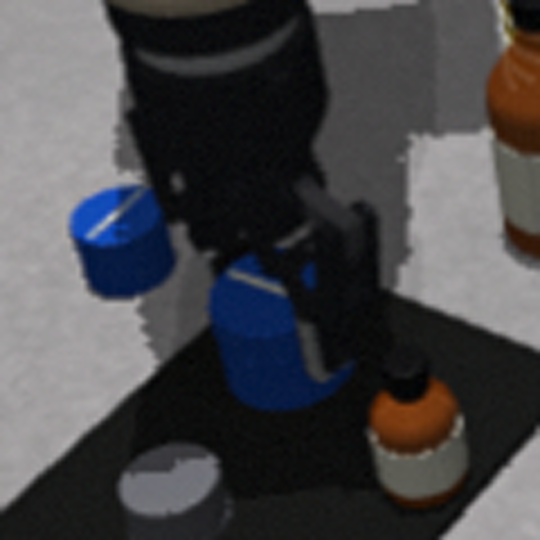

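>>> {"method": "arm_command", "body": {
  "targets": [0, 0, 0, 0, 0, -0.1, -1, 0, 0, 0, 0, 0, -0.4, -1, 0, 0, 0, 0, 0, -0.8, -1, 0, 0, 0, 0, 0, -1, -1]
}}

```text
time: 12.23
tool_pos: [0.4384, -0.27, 0.1948]
tcp_rot: [0.002, 0.704, 0.71, 0.0]
contact_force: [1.0, -1.8, -0.4]
opening: 0.0558
```

>>> {"method": "arm_command", "body": {
  "targets": [0, 0, 0, 0, 0, -0.4, -1, 0, 0, 0, 0, 0, -0.8, -1, 0, 0, 0, 0, 0, -0.85, -1, 0, 0, 0, 0, 0, -0.85, -1]
}}

```text
time: 12.57
tool_pos: [0.4388, -0.2703, 0.2792]
tcp_rot: [0.003, 0.704, 0.71, 0.0]
contact_force: [0.6, -0.4, -0.9]
opening: 0.0555
```

Run:
```python
from h import *
to([.582,-.0065,.275],0)
c=cam("scene"); u,v=map(int,proj(c,[.4375,-.27,.22])); a=cv2.resize(c["color"][v-60:v+60,u-60:u+60,::-1],None,fx=4.5,fy=4.5,interpolation=cv2.INTER_CUBIC)
cv2.imwrite("pics/g9.png",a)
```

```text
t 12.57 pos [ 0.4388 -0.2703  0.2792] yaw 0.48 F [ 0.6 -0.4 -0.9] open 0.0555 q [-0.69  0.28 -0.23  1.05  0.    0.87]
 turn [0.0015 0.0012 0.0027] shift [2.626 1.454 0.039]
```

View pics/g9.png

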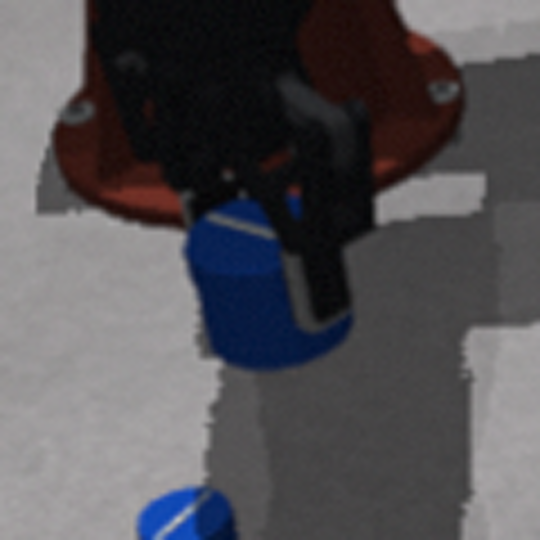

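>>> {"method": "arm_command", "body": {
  "targets": [0, 0, 0.003, 0.3, 0.16, 0, -1, 0, 0, 0.003, 0.65, 0.36, 0, -1, 0, 0, 0.003, 0.88, 0.48, 0, -1]
}}

```text
time: 12.87
tool_pos: [0.485, -0.1787, 0.2741]
tcp_rot: [-0.002, 0.708, 0.706, -0.0]
contact_force: [-0.3, 1.6, -1.4]
opening: 0.0551
```

>>> {"method": "arm_command", "body": {
  "targets": [0, 0, 0, 0.3, 0.16, 0, -1, 0, 0, 0, 0.65, 0.36, 0, -1, 0, 0, 0, 0.88, 0.48, 0, -1]
}}

```text
time: 13.12
tool_pos: [0.5334, -0.0903, 0.274]
tcp_rot: [-0.002, 0.707, 0.707, -0.0]
contact_force: [-0.1, -0.5, -0.0]
opening: 0.0555
```

>>> {"method": "arm_command", "body": {
  "targets": [0, 0, 0, 0.3, 0.16, 0, -1, 0, 0, 0, 0.65, 0.36, 0, -1, 0, 0, 0, 0.87, 0.48, 0, -1, 0, 0, 0, 0.87, 0.48, 0, -1, 0, 0, 0, 0.87, 0.48, 0, -1]
}}

```text
time: 13.53
tool_pos: [0.5808, -0.0049, 0.2737]
tcp_rot: [-0.001, 0.707, 0.707, -0.001]
contact_force: [-0.1, -1.7, -0.7]
opening: 0.0554
```

Run:
```python
from h import *
to([.582,-.0065,.240],0)
c=cam("scene"); u,v=map(int,proj(c,[.582,-.007,.18])); a=cv2.resize(c["color"][v-60:v+60,u-60:u+60,::-1],None,fx=4.5,fy=4.5,interpolation=cv2.INTER_CUBIC)
cv2.imwrite("pics/g10.png",a)
a=c["color"].astype(int); m=(a[...,2]>1.5*a[...,0])&(a[...,2]>50)&(a[...,2]>1.25*a[...,1])
yy,xx=np.nonzero(m); k=(abs(xx-u)<45)&(abs(yy-v)<45); xx,yy=xx[k],yy[k]
print("blue",xx.min(),xx.max(),yy.min(),yy.max())
s,R=st(); z=s["tool_pos"][2]-.085
# compare with expected silhouette of a 57mm cylinder at tcp
th=np.linspace(0,2*np.pi,200); p=s["tool_pos"]
Q=np.array([proj(c,[p[0]+.0285*np.cos(t),p[1]+.0285*np.sin(t),zz]) for t in th for zz in (z,z+.046)])
print("expected at TCP",Q.min(0).round(1),Q.max(0).round(1))
```

```text
t 13.53 pos [ 0.5808 -0.0049  0.2737] yaw 0.06 F [-0.1 -1.7 -0.7] open 0.0554 q [-0.13  0.42 -0.05  1.11 -0.    1.44]
 turn [-0.0012 -0.0001  0.0003] shift [-0.016  0.013  0.337]
blue 267 294 164 198
expected at TCP [266.8 164. ] [296.2 199.1]
```

View pics/g10.png

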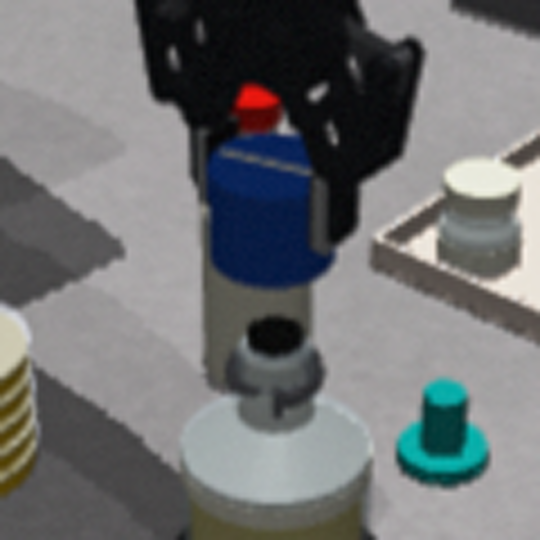

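>>> {"method": "arm_command", "body": {
  "targets": [0, 0, 0, -0.005, 0.012, 0.15, -1, 0, 0, 0, -0.005, 0.012, 0.34, -1, 0, 0, 0, -0.005, 0.012, 0.34, -1, 0, 0, 0, -0.005, 0.012, 0.34, -1]
}}

```text
time: 13.92
tool_pos: [0.5813, -0.0076, 0.2409]
tcp_rot: [-0.001, 0.708, 0.706, -0.001]
contact_force: [0.1, 0.4, -1.3]
opening: 0.0555
```

>>> {"method": "arm_command", "body": {
  "targets": [0, 0, 0, 0, 0, 0.05, -1, 0, 0, 0, 0, 0, 0.1, -1, 0, 0, 0, 0, 0, 0.1, -1]
}}

```text
time: 14.17
tool_pos: [0.5824, -0.007, 0.2315]
tcp_rot: [-0.0, 0.708, 0.706, -0.0]
contact_force: [-0.5, 0.0, -1.7]
opening: 0.0555
```

Run:
```python
from h import *
to([.582,-.0055,.214],0)
c=cam("scene"); u,v=map(int,proj(c,[.582,-.007,.16])); a=cv2.resize(c["color"][v-40:v+40,u-40:u+40,::-1],None,fx=6,fy=6,interpolation=cv2.INTER_CUBIC)
cv2.imwrite("pics/g11.png",a)
```

```text
t 14.17 pos [ 0.5824 -0.007   0.2315] yaw -0.13 F [-0.5  0.  -1.7] open 0.0555 q [-0.14  0.45 -0.12  1.01 -0.    1.44]
 turn [-0.0001 -0.     -0.0007] shift [ 0.015 -0.004  0.175]
```

View pics/g11.png

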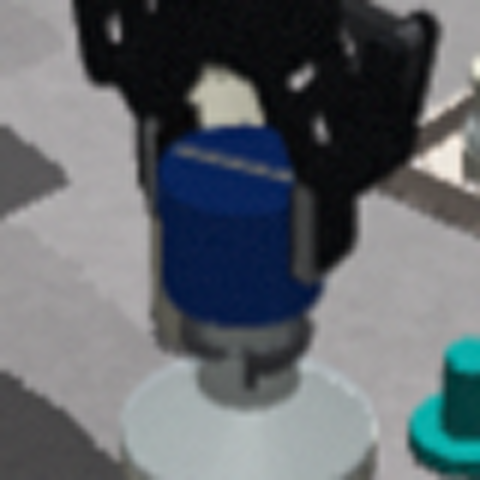

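>>> {"method": "arm_command", "body": {
  "targets": [0, 0, 0, 0.015, 0.003, 0, -1, 0, 0, 0, 0.015, 0.003, 0.04, -1, 0, 0, 0, 0.015, 0.003, 0.08, -1, 0, 0, 0, 0.015, 0.003, 0.08, -1]
}}

```text
time: 14.55
tool_pos: [0.5825, -0.0051, 0.2231]
tcp_rot: [-0.0, 0.708, 0.707, -0.0]
contact_force: [0.1, -0.8, -1.6]
opening: 0.0555
```

>>> {"method": "arm_command", "body": {
  "targets": [0, 0, 0, 0, 0, 0.04, -1, 0, 0, 0, 0, 0, 0.08, -1, 0, 0, 0, 0, 0, 0.08, -1]
}}

```text
time: 14.8
tool_pos: [0.5825, -0.0052, 0.2149]
tcp_rot: [-0.001, 0.708, 0.706, -0.0]
contact_force: [-0.4, -0.2, -1.3]
opening: 0.0557
```

>>> {"method": "arm_command", "body": {
  "targets": [0, 0, 0, 0, 0, 0.02, -1, 0, 0, 0, 0, 0, 0.02, -1]
}}

```text
time: 14.97
tool_pos: [0.5828, -0.0052, 0.2136]
tcp_rot: [-0.0, 0.708, 0.706, -0.0]
contact_force: [0.5, 0.0, -0.6]
opening: 0.0555
```

>>> {"method": "arm_command", "body": {
  "targets": [0, 0, 0, 0, 0, 0.01, -1, 0, 0, 0, 0, 0, 0.01, -1]
}}

```text
time: 15.13
tool_pos: [0.5829, -0.0052, 0.2129]
tcp_rot: [-0.0, 0.708, 0.706, 0.0]
contact_force: [-0.7, 0.2, -1.1]
opening: 0.0553
```

>>> {"method": "arm_command", "body": {
  "targets": [0, 0, 0, 0, 0, 0.01, -1, 0, 0, 0, 0, 0, 0.01, -1]
}}

```text
time: 15.3
tool_pos: [0.5831, -0.0053, 0.2121]
tcp_rot: [0.0, 0.708, 0.706, 0.0]
contact_force: [-0.4, 0.0, 0.6]
opening: 0.0556
```

>>> {"method": "arm_command", "body": {
  "targets": [0, 0, 0, 0, 0, 0.01, -1, 0, 0, 0, 0, 0, 0.01, -1]
}}

```text
time: 15.47
tool_pos: [0.5831, -0.0053, 0.2118]
tcp_rot: [0.0, 0.708, 0.706, 0.0]
contact_force: [-2.7, -0.0, 8.3]
opening: 0.0558
```

>>> {"method": "arm_command", "body": {
  "targets": [0, 0, -0.03, 0, 0, 0.005, -1, 0, 0, -0.06, 0, 0, 0.005, -1, 0, 0, -0.06, 0, 0, 0.005, -1]
}}

```text
time: 15.72
tool_pos: [0.5835, -0.0051, 0.2117]
tcp_rot: [0.001, 0.636, 0.772, 0.001]
contact_force: [-1.3, 1.0, 10.2]
opening: 0.0557
```

```bash
cat > m.py <<'E'
from h import *
s,R=st(); print(round(np.degrees(np.arctan2(R[1,1],R[0,1])),1),np.round(s["tool_pos"],4),np.round(s["contact_force"],1),np.round(s["moment"],2),round(s["qpos"][5],3))
E
python3 m.py
```

```text
11.0 [ 0.5835 -0.0051  0.2117] [-1.3  1.  10.2] [0.03 0.39 0.06] 1.244
```

>>> {"method": "arm_command", "body": {
  "targets": [0, 0, -0.03, 0, 0, 0, -1, 0, 0, -0.06, 0, 0, 0, -1, 0, 0, -0.06, 0, 0, 0, -1]
}}

```text
time: 15.97
tool_pos: [0.5835, -0.0051, 0.2118]
tcp_rot: [0.001, 0.56, 0.828, 0.001]
contact_force: [-0.4, -0.8, 11.3]
opening: 0.0554
```

```bash
python3 m.py
```

```text
21.8 [ 0.5835 -0.0051  0.2118] [-0.4 -0.8 11.3] [0.08 0.5  0.13] 1.055
```

>>> {"method": "arm_command", "body": {
  "targets": [0, 0, -0.03, 0, 0, 0, -1, 0, 0, -0.06, 0, 0, 0, -1, 0, 0, -0.06, 0, 0, 0, -1]
}}

```text
time: 16.22
tool_pos: [0.5833, -0.0052, 0.2112]
tcp_rot: [0.001, 0.481, 0.877, 0.0]
contact_force: [-1.1, -0.6, 7.1]
opening: 0.0553
```

```bash
python3 m.py
```

```text
32.6 [ 0.5833 -0.0052  0.2112] [-1.1 -0.6  7.1] [-0.14  0.44  0.18] 0.868
```

>>> {"method": "arm_command", "body": {
  "targets": [0, 0, -0.03, 0, 0, 0, -1, 0, 0, -0.06, 0, 0, 0, -1, 0, 0, -0.06, 0, 0, 0, -1]
}}

```text
time: 16.47
tool_pos: [0.5827, -0.0053, 0.2102]
tcp_rot: [-0.0, 0.397, 0.918, -0.0]
contact_force: [0.2, -0.0, -0.8]
opening: 0.0556
```

```bash
python3 m.py
```

```text
43.2 [ 0.5827 -0.0053  0.2102] [ 0.2 -0.  -0.8] [-0.01 -0.01 -0.02] 0.683
```

Force has gone to zero at 43°, so the lugs are over the gaps. Lowering.

>>> {"method": "arm_command", "body": {
  "targets": [0, 0, 0, 0, 0, 0.02, -1, 0, 0, 0, 0, 0, 0.03, -1, 0, 0, 0, 0, 0, 0.03, -1]
}}

```text
time: 16.72
tool_pos: [0.5827, -0.0052, 0.2069]
tcp_rot: [-0.0, 0.399, 0.917, -0.0]
contact_force: [0.9, 0.7, -1.2]
opening: 0.0555
```

```bash
python3 m.py
```

```text
42.9 [ 0.5827 -0.0052  0.2069] [ 0.9  0.7 -1.2] [0.01 0.03 0.01] 0.687
```

>>> {"method": "arm_command", "body": {
  "targets": [0, 0, 0, 0, 0, 0.015, -1, 0, 0, 0, 0, 0, 0.015, -1]
}}

```text
time: 16.88
tool_pos: [0.5828, -0.0053, 0.2056]
tcp_rot: [-0.0, 0.399, 0.917, -0.0]
contact_force: [-0.2, 0.1, -0.9]
opening: 0.0555
```

>>> {"method": "arm_command", "body": {
  "targets": [0, 0, 0, 0, 0, 0.01, -1, 0, 0, 0, 0, 0, 0.01, -1]
}}

```text
time: 17.05
tool_pos: [0.5829, -0.0053, 0.2048]
tcp_rot: [0.0, 0.398, 0.917, -0.0]
contact_force: [0.8, 0.8, -0.2]
opening: 0.0553
```

```bash
python3 m.py
```

```text
43.1 [ 0.5829 -0.0053  0.2048] [ 0.8  0.8 -0.2] [-0.04  0.02 -0.04] 0.685
```

>>> {"method": "arm_command", "body": {
  "targets": [0, 0, 0.02, 0, 0, 0.003, -1, 0, 0, 0.05, 0, 0, 0.006, -1, 0, 0, 0.08, 0, 0, 0.008, -1, 0, 0, 0.11, 0, 0, 0.01, -1, 0, 0, 0.11, 0, 0, 0.01, -1]
}}

```text
time: 17.47
tool_pos: [0.5831, -0.0053, 0.2042]
tcp_rot: [0.0, 0.552, 0.834, 0.0]
contact_force: [-0.4, 0.9, 2.4]
opening: 0.0556
```

```bash
python3 m.py
```

```text
23.0 [ 0.5831 -0.0053  0.2042] [-0.4  0.9  2.4] [-0.03  0.01  0.01] 1.034
```

>>> {"method": "arm_command", "body": {
  "targets": [0, 0, 0.03, 0, 0, 0.003, -1, 0, 0, 0.06, 0, 0, 0.006, -1, 0, 0, 0.09, 0, 0, 0.008, -1, 0, 0, 0.11, 0, 0, 0.01, -1, 0, 0, 0.11, 0, 0, 0.01, -1]
}}

```text
time: 17.88
tool_pos: [0.5833, -0.0053, 0.2034]
tcp_rot: [0.0, 0.685, 0.728, 0.0]
contact_force: [0.7, -0.3, 3.2]
opening: 0.0554
```

```bash
python3 m.py
```

```text
3.5 [ 0.5833 -0.0053  0.2034] [ 0.7 -0.3  3.2] [-0.04  0.03  0.01] 1.375
```

>>> {"method": "arm_command", "body": {
  "targets": [0, 0, 0.03, 0, 0, 0.003, -1, 0, 0, 0.06, 0, 0, 0.006, -1, 0, 0, 0.09, 0, 0, 0.008, -1, 0, 0, 0.11, 0, 0, 0.01, -1, 0, 0, 0.11, 0, 0, 0.01, -1]
}}

```text
time: 18.3
tool_pos: [0.5834, -0.0053, 0.2026]
tcp_rot: [0.001, 0.8, 0.6, 0.0]
contact_force: [-0.8, -0.7, 4.8]
opening: 0.0557
```

```bash
python3 m.py
```

```text
-16.3 [ 0.5834 -0.0053  0.2026] [-0.8 -0.7  4.8] [ 0.01  0.12 -0.03] 1.72
```

>>> {"method": "arm_command", "body": {
  "targets": [0, 0, 0.03, 0, 0, 0.003, -1, 0, 0, 0.06, 0, 0, 0.005, -1, 0, 0, 0.09, 0, 0, 0.006, -1, 0, 0, 0.1, 0, 0, 0.007, -1, 0, 0, 0.1, 0, 0, 0.007, -1]
}}

```text
time: 18.72
tool_pos: [0.5834, -0.0054, 0.202]
tcp_rot: [0.0, 0.884, 0.468, 0.001]
contact_force: [-0.1, -0.8, 6.2]
opening: 0.0556
```

```bash
python3 m.py
```

```text
-34.2 [ 0.5834 -0.0054  0.202 ] [-0.1 -0.8  6.2] [-0.11  0.06 -0.07] 2.033
```

>>> {"method": "arm_command", "body": {
  "targets": [0, 0, 0.02, 0, 0, 0.001, -1, 0, 0, 0.03, 0, 0, 0.002, -1, 0, 0, 0.03, 0, 0, 0.002, -1]
}}

```text
time: 18.97
tool_pos: [0.5834, -0.0054, 0.2018]
tcp_rot: [0.001, 0.905, 0.426, 0.001]
contact_force: [0.4, -0.2, 6.9]
opening: 0.055
```

```bash
python3 m.py
```

```text
-39.6 [ 0.5834 -0.0054  0.2018] [ 0.4 -0.2  6.9] [-0.05  0.09 -0.01] 2.127
```

>>> {"method": "arm_command", "body": {
  "targets": [0, 0, 0.02, 0, 0, 0.001, -1, 0, 0, 0.03, 0, 0, 0.002, -1, 0, 0, 0.03, 0, 0, 0.002, -1]
}}

```text
time: 19.22
tool_pos: [0.5835, -0.0054, 0.2018]
tcp_rot: [0.001, 0.924, 0.383, 0.001]
contact_force: [0.2, -0.2, 7.8]
opening: 0.0549
```

```bash
python3 m.py
```

```text
-44.9 [ 0.5835 -0.0054  0.2018] [ 0.2 -0.2  7.8] [-0.06  0.13  0.  ] 2.221
```

>>> {"method": "arm_command", "body": {
  "targets": [0, 0, 0.02, 0, 0, 0.001, -1, 0, 0, 0.03, 0, 0, 0.002, -1, 0, 0, 0.03, 0, 0, 0.002, -1]
}}

```text
time: 19.47
tool_pos: [0.5831, -0.0053, 0.2016]
tcp_rot: [0.0, 0.941, 0.339, 0.0]
contact_force: [-2.3, -1.1, 9.8]
opening: 0.0554
```

```bash
python3 m.py
```

```text
-50.3 [ 0.5831 -0.0053  0.2016] [-2.3 -1.1  9.8] [0.05 0.54 0.06] 2.315
```

>>> {"method": "arm_command", "body": {
  "targets": [0, 0, 0.015, 0, 0, 0, -1, 0, 0, 0.025, 0, 0, 0, -1, 0, 0, 0.025, 0, 0, 0, -1]
}}

```text
time: 19.72
tool_pos: [0.5828, -0.0052, 0.2016]
tcp_rot: [0.0, 0.953, 0.303, 0.0]
contact_force: [-4.1, -1.1, 11.5]
opening: 0.0557
```

```bash
python3 m.py
```

```text
-54.7 [ 0.5828 -0.0052  0.2016] [-4.1 -1.1 11.5] [-0.16  0.92  1.44] 2.391
```

>>> {"method": "arm_command", "body": {
  "targets": [0, 0, 0.015, 0, 0, 0, -1, 0, 0, 0.02, 0, 0, 0, -1, 0, 0, 0.02, 0, 0, 0, -1]
}}

```text
time: 19.97
tool_pos: [0.5835, -0.0049, 0.2016]
tcp_rot: [0.0, 0.962, 0.274, 0.001]
contact_force: [-1.3, 0.1, 8.8]
opening: 0.0552
```

Run:
```python
exec(open("m.py").read())
c=cam("scene"); u,v=map(int,proj(c,[.582,-.007,.15])); a=cv2.resize(c["color"][v-40:v+40,u-40:u+40,::-1],None,fx=6,fy=6,interpolation=cv2.INTER_CUBIC)
cv2.imwrite("pics/g12.png",a)
```

```text
-58.2 [ 0.5835 -0.0049  0.2016] [-1.3  0.1  8.8] [0.26 0.15 1.56] 2.453
```

View pics/g12.png

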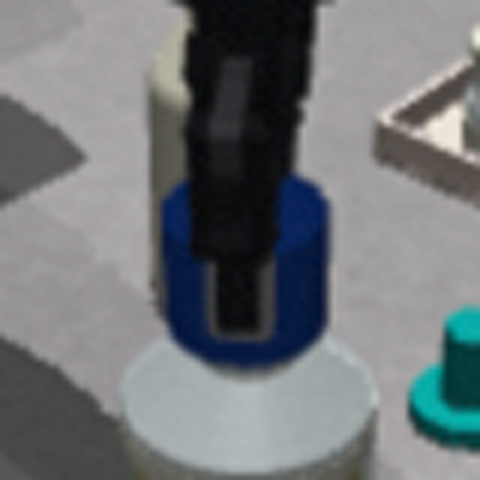

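Torque about the axis rose to about 1.5 N·m and levelled off, with TCP z at 0.2016 (rim about 116.4 mm). I'll give one more small turn to confirm the stop, then release.

>>> {"method": "arm_command", "body": {
  "targets": [0, 0, 0.015, 0, 0, 0, -1, 0, 0, 0.02, 0, 0, 0, -1, 0, 0, 0.02, 0, 0, 0, -1]
}}

```text
time: 20.27
tool_pos: [0.5842, -0.0048, 0.2015]
tcp_rot: [0.0, 0.97, 0.242, 0.002]
contact_force: [5.2, 2.6, 4.4]
opening: 0.0553
```

```bash
python3 m.py
```

```text
-61.9 [ 0.5842 -0.0048  0.2015] [5.2 2.6 4.4] [ 0.6  -0.95  1.17] 2.518
```

>>> {"method": "arm_command", "body": {
  "targets": [0, 0, 0, 0, 0, 0, 1, 0, 0, 0, 0, 0, 0, 1, 0, 0, 0, 0, 0, 0, 1, 0, 0, 0, 0, 0, 0, 1, 0, 0, 0, 0, 0, 0, 1]
}}

```text
time: 20.68
tool_pos: [0.5826, -0.0054, 0.2003]
tcp_rot: [-0.0, 0.971, 0.24, -0.0]
contact_force: [-0.2, -0.1, 0.3]
opening: 0.0854
```

>>> {"method": "arm_command", "body": {
  "targets": [0, 0, 0, 0, 0, -0.2, 1, 0, 0, 0, 0, 0, -0.5, 1, 0, 0, 0, 0, 0, -0.9, 1, 0, 0, 0, 0, 0, -1, 1]
}}

```text
time: 21.02
tool_pos: [0.5844, -0.0055, 0.306]
tcp_rot: [0.001, 0.971, 0.24, 0.003]
contact_force: [0.7, 0.1, 1.2]
opening: 0.0855
```

Run:
```python
exec(open("m.py").read())
to([.45,.1,.3])
c=cam("scene"); np.savez("scene2.npz",**c); u,v=map(int,proj(c,[.582,-.007,.15])); a=cv2.resize(c["color"][v-40:v+40,u-40:u+40,::-1],None,fx=6,fy=6,interpolation=cv2.INTER_CUBIC)
cv2.imwrite("pics/g13.png",a)
a=c["color"].astype(int); m=(a[...,2]>1.5*a[...,0])&(a[...,2]>50)&(a[...,2]>1.25*a[...,1])
yy,xx=np.nonzero(m); k=(abs(xx-u)<30)&(abs(yy-v)<30); P=np.array([bydepth(c,*q) for q in zip(xx[k],yy[k])])
print("z pct",np.percentile(P[:,2],[50,90,97]).round(4)); T=P[P[:,2]>.155]; print(T.mean(0).round(4)); A=np.c_[T[:,:2],np.ones(len(T))]; print("tilt",np.linalg.lstsq(A,T[:,2],rcond=None)[0].round(3))
print("rows",yy[k].min(),yy[k].max(),"cols",xx[k].min(),xx[k].max())
for z in (.1165,.120,.127):
  th=np.linspace(0,6.28,200); Q=np.array([proj(c,[.5825+.0285*np.cos(t),-.0078+.0285*np.sin(t),zz]) for t in th for zz in (z,z+.046)]); print(z,Q.min(0).round(1),Q.max(0).round(1))
```

```text
-62.2 [ 0.5844 -0.0055  0.306 ] [0.7 0.1 1.2] [ 0.01 -0.06  0.01] 2.522
t 21.02 pos [ 0.5844 -0.0055  0.306 ] yaw -62.19 F [0.7 0.1 1.2] open 0.0855 q [-0.13  0.4   0.01  1.18 -0.    2.52]
 turn [ 0.0012 -0.0016  0.    ] shift [-0.697 -1.56   0.05 ]
z pct [0.1564 0.1643 0.1651]
[ 0.5944 -0.0237  0.1719]
tilt [ 0.418 -0.503 -0.088]
rows 195 228 cols 268 295
0.1165 [267.7 195.5] [296.  229.9]
0.12 [267.6 194.1] [296.  228.5]
0.127 [267.6 191.2] [296.  225.7]
```

View pics/g13.png

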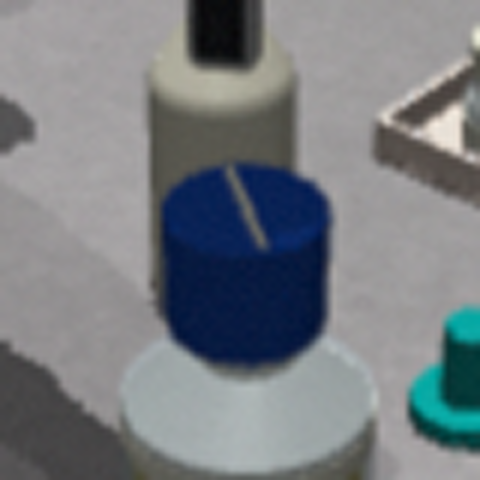

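>>> {"method": "arm_command", "body": {
  "targets": [0, 0, 0, -0.15, -0.3, 0, 1, 0, 0, 0, -0.3, -0.6, 0, 1, 0, 0, 0, -0.45, -1, 0, 1, 0, 0, 0, -0.45, -1, 0, 1]
}}

```text
time: 21.4
tool_pos: [0.4911, 0.0652, 0.2998]
tcp_rot: [-0.001, 0.97, 0.241, -0.002]
contact_force: [0.7, -0.1, 0.8]
opening: 0.0855
```

>>> {"method": "arm_command", "body": {
  "targets": [0, 0, 0, -0.15, -0.3, 0, 1, 0, 0, 0, -0.3, -0.6, 0, 1, 0, 0, 0, -0.45, -1, 0, 1, 0, 0, 0, -0.45, -1, 0, 1, 0, 0, 0, -0.45, -1, 0, 1]
}}

```text
time: 21.82
tool_pos: [0.4086, 0.1307, 0.3005]
tcp_rot: [-0.0, 0.97, 0.242, -0.0]
contact_force: [0.8, 0.5, -0.3]
opening: 0.0852
```

Run:
```python
exec(open("m.py").read())
for n in ("scene","top"):
    c=cam(n); cv2.imwrite(f"pics/{n}3.png",c["color"][:,:,::-1]); np.savez(n+"3.npz",**c)
t=dict(np.load("top3.npz"))
a=t["color"].astype(int); m=(a[...,2]>1.5*a[...,0])&(a[...,2]>60)&(a[...,2]>1.25*a[...,1])
u,v=proj(t,[.582,-.006,.16]); yy,xx=np.nonzero(m); k=np.hypot(xx-u,yy-v)<22
if k.sum(): P=np.array([onplane(t,*q,.1625) for q in zip(xx[k],yy[k])]); print(k.sum(),P.mean(0).round(4),np.ptp(P,axis=0).round(4)); D=np.array([bydepth(t,*q)[2] for q in zip(xx[k],yy[k])]); print("z",np.percentile(D,[10,50,90]).round(4))
```

```text
-62.0 [0.4086 0.1307 0.3005] [ 0.8  0.5 -0.3] [ 0.01 -0.03 -0.04] 2.792
322 [ 0.5804 -0.0052  0.1625] [0.0565 0.0562 0.    ]
z [0.1591 0.1623 0.165 ]
```

View pics/scene3.png

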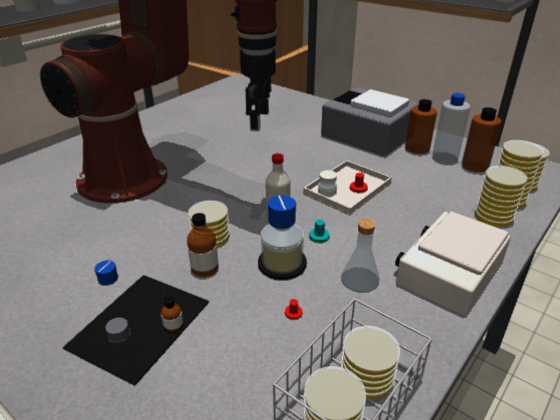

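View pics/top3.png

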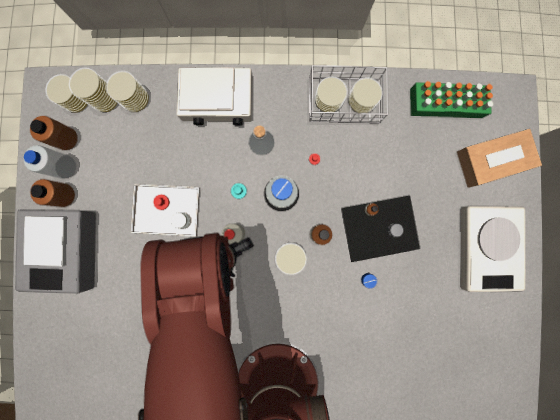

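Both views show the cap level on the jar at top (282,189), with its top at 0.1623 m (expected 0.1625). The red cover is in the tray at (161,202), and the bystanders and look-alikes are where they were. Handing in.

```bash
python3 -c "
from cell import ctrl
print(ctrl.job_done())"
```

```text
the job is handed in; nothing more can be done
None
```

The red cover is standing upright in the discard tray and the wide blue cap is screwed fully home on the jar. I handed the job in at about 22 s of the 72 s allowed; no verdict was reported.

**Thread:** I set the cap on the ridges with its rim at about 126.7 mm. I turned it backward about 43° until the force vanished, then lowered it to about 119.7 mm. I then turned it forward about 98° to a hard stop. There the torque rose to about 1.5 N·m and stopped climbing, and a further turn did not raise it, so the pads probably slipped slightly on the cap at the end.

**Last checks:**
- **Cap:** the top view puts its top at 162.3 mm, so the rim is at about 116.3 mm against the 116.5 mm for home. The scene-camera depth agrees once its roughly 2.5 mm height bias is removed. One scene-depth plane fit for the cap's tilt was spoiled by background pixels, so I judged it level by eye.
- **Cover and bystanders:** the cover stands upright in the tray, and in both views the bystanders and look-alikes are where they started.
- **Robot:** the gripper is open and clear of everything. The highest force I saw was about 27 N, when the cover touched the tray floor.

The two cameras disagreed by 2 to 3 mm in y. I used the top view, which matched where the gripper found the cap.

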